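# Put the resin specimens back in the storage rack in reverse order

## Task

Move the four resin specimen blocks from the blue viewing tray to the dark wooden storage rack, one to a pocket and in reverse order: the block that stood nearest the tray's red end goes in the rack pocket farthest from the rack's red end, and so on along the row until the block that stood farthest from the tray's red end is nearest the rack's red end. Keep every block upright, set it down rather than dropping it, and leave all four standing flat in the middle of their pockets, lengthwise along them as they stood in the tray.

Things in the scene. Friction and masses are not known exactly. Their poses are not given: they have to be found in the camera images.
- beetle: Specimen block with a single metallic-green beetle in colourless resin. Upright see-through block on an opaque white foot, 44 (own x) x 28 (own y) x 36 (z) mm, about 55 g. Origin: centre of its underside. At the start it stands upright in a tray pocket, its 44 mm length along the tray's x within a few degrees; which pocket is shuffled.
- wasp: Specimen block with a yellow-and-black striped wasp in amber-tinted resin. Upright see-through block on an opaque white foot, 44 (own x) x 28 (own y) x 36 (z) mm, about 55 g. Origin: centre of its underside. At the start it stands upright in a tray pocket, its 44 mm length along the tray's x within a few degrees; which pocket is shuffled.
- ladybird: Specimen block with a round red ladybird with black spots in colourless resin. Upright see-through block on an opaque white foot, 44 (own x) x 28 (own y) x 36 (z) mm, about 55 g. Origin: centre of its underside. At the start it stands upright in a tray pocket, its 44 mm length along the tray's x within a few degrees; which pocket is shuffled.
- butterfly: Specimen block with a butterfly with blue wings in colourless resin. Upright see-through block on an opaque white foot, 44 (own x) x 28 (own y) x 36 (z) mm, about 55 g. Origin: centre of its underside. At the start it stands upright in a tray pocket, its 44 mm length along the tray's x within a few degrees; which pocket is shuffled.
- beetle_card: Paper label with a green field, 24 x 32 x 2 mm, fixed flat on the tray's apron, 58 mm to -x (tray frame) of the pocket in which the beetle block stands at the start, so it still shows afterwards where that block stood. Origin: centre of its underside, same axes as the tray.
- wasp_card: Paper label with a yellow field, 24 x 32 x 2 mm, fixed flat on the tray's apron, 58 mm to -x (tray frame) of the pocket in which the wasp block stands at the start, so it still shows afterwards where that block stood. Origin: centre of its underside, same axes as the tray.
- ladybird_card: Paper label with a red field, 24 x 32 x 2 mm, fixed flat on the tray's apron, 58 mm to -x (tray frame) of the pocket in which the ladybird block stands at the start, so it still shows afterwards where that block stood. Origin: centre of its underside, same axes as the tray.
- butterfly_card: Paper label with a blue field, 24 x 32 x 2 mm, fixed flat on the tray's apron, 58 mm to -x (tray frame) of the pocket in which the butterfly block stands at the start, so it still shows afterwards where that block stood. Origin: centre of its underside, same axes as the tray.
- tray: Blue tray, fixed, 200 mm (y), x -76 to 40 mm; labels on its -x apron. Four pockets, centres x = 0, y = -69, -23, 23, 69 mm, each 40 (y) x 60 (x) mm; floor 12 mm above the origin, ribs between 6 mm high, lips at x = +-32 4 mm high. Red bar (top at 22 mm) marks the +y end. Origin: on the table under mid-row, z up. +x points away from the robot, yaw within 0.35 rad; either side of the rack.
- rack: Dark wooden storage rack, fixed, empty, 200 (y) x 80 (x) mm. Four pockets, centres x = 0, y = -69, -23, 23, 69 mm, each 40 (y) x 60 (x) mm; floor 12 mm above the origin, ribs between 6 mm high, lips at x = +-32 4 mm high. Red bar (top at 22 mm) marks the +y end. Origin: on the table under mid-row, z up. +x points away from the robot, yaw within 0.35 rad; either side of the tray.
Mind the look-alikes: they are no part of the job. Leave any pink look-alike of the beetle alone. Leave any pink look-alike of the wasp alone.

How it is judged (in metres and radians):
At the end, for the whole second after the job is handed in: Each block stands upright (0.1 rad) on the floor (within 4 mm) of the rack pocket that mirrors its place in the tray, within 10 mm of the pocket centre along y, 12 mm along x, its length within 0.3 rad of the pocket's, released and at rest (((y of beetle_card in the frame of tray between -0.084 and -0.054 m and y of beetle in the frame of rack between 0.059 and 0.079 m) or (y of beetle_card in the frame of tray between -0.038 and -0.008 m and y of beetle in the frame of rack between 0.013 and 0.033 m) or (y of beetle_card in the frame of tray between 0.008 and 0.038 m and y of beetle in the frame of rack between -0.033 and -0.013 m) or (y of beetle_card in the frame of tray between 0.054 and 0.084 m and y of beetle in the frame of rack between -0.079 and -0.059 m)) and x of beetle in the frame of rack between -0.012 and 0.012 m and z of beetle in the frame of rack between 0.008 and 0.016 m and angle between the x axis of each of beetle, wasp, ladybird, butterfly and the x axis of rack, either way round below 0.3 rad and angle between each of beetle, wasp, ladybird, butterfly's own z axis and vertical below 0.1 rad and linear speed of each of beetle, wasp, ladybird, butterfly below 0.02 m/s and angular speed of each of beetle, wasp, ladybird, butterfly below 0.2 rad/s and contact force between the fingers and beetle below 0.1 N and ((y of wasp_card in the frame of tray between -0.084 and -0.054 m and y of wasp in the frame of rack between 0.059 and 0.079 m) or (y of wasp_card in the frame of tray between -0.038 and -0.008 m and y of wasp in the frame of rack between 0.013 and 0.033 m) or (y of wasp_card in the frame of tray between 0.008 and 0.038 m and y of wasp in the frame of rack between -0.033 and -0.013 m) or (y of wasp_card in the frame of tray between 0.054 and 0.084 m and y of wasp in the frame of rack between -0.079 and -0.059 m)) and x of wasp in the frame of rack between -0.012 and 0.012 m and z of wasp in the frame of rack between 0.008 and 0.016 m and contact force between the fingers and wasp below 0.1 N and ((y of ladybird_card in the frame of tray between -0.084 and -0.054 m and y of ladybird in the frame of rack between 0.059 and 0.079 m) or (y of ladybird_card in the frame of tray between -0.038 and -0.008 m and y of ladybird in the frame of rack between 0.013 and 0.033 m) or (y of ladybird_card in the frame of tray between 0.008 and 0.038 m and y of ladybird in the frame of rack between -0.033 and -0.013 m) or (y of ladybird_card in the frame of tray between 0.054 and 0.084 m and y of ladybird in the frame of rack between -0.079 and -0.059 m)) and x of ladybird in the frame of rack between -0.012 and 0.012 m and z of ladybird in the frame of rack between 0.008 and 0.016 m and contact force between the fingers and ladybird below 0.1 N and ((y of butterfly_card in the frame of tray between -0.084 and -0.054 m and y of butterfly in the frame of rack between 0.059 and 0.079 m) or (y of butterfly_card in the frame of tray between -0.038 and -0.008 m and y of butterfly in the frame of rack between 0.013 and 0.033 m) or (y of butterfly_card in the frame of tray between 0.008 and 0.038 m and y of butterfly in the frame of rack between -0.033 and -0.013 m) or (y of butterfly_card in the frame of tray between 0.054 and 0.084 m and y of butterfly in the frame of rack between -0.079 and -0.059 m)) and x of butterfly in the frame of rack between -0.012 and 0.012 m and z of butterfly in the frame of rack between 0.008 and 0.016 m and contact force between the fingers and butterfly below 0.1 N); the robot touches nothing.
It fails at once if a block is tipped over (more than 0.6 rad) (angle between any of beetle, wasp, ladybird, butterfly's own z axis and vertical above 0.6 rad).
It fails at once if a block is dropped or thrown (faster than 0.6 m/s while not held) ((linear speed of beetle above 0.6 m/s and contact force between the fingers and beetle below 0.01 N) or (linear speed of wasp above 0.6 m/s and contact force between the fingers and wasp below 0.01 N) or (linear speed of ladybird above 0.6 m/s and contact force between the fingers and ladybird below 0.01 N) or (linear speed of butterfly above 0.6 m/s and contact force between the fingers and butterfly below 0.01 N)).
It also fails if it takes over 102 s, if anything falls off the work surface, if the arm or the gripper's body presses on something with over 40 N, if the wrist force passes 120 N, or if a joint passes its speed limit or range.

## Robot

A 6-joint arm with a two-finger parallel gripper is mounted at the origin on the work surface. World frame = base frame: x ahead of the robot, y to its left, z up, the work surface at z = 0. Lengths are in mm, angles in rad, forces in N, time in s.
With the tool pointing down it reaches from about 300 to 950 mm from the base axis. Payload 3.1 kg.
Tool frame: the origin (TCP) lies between the finger pads; the fingertips stand 17 mm ahead of it and the grasp point (between the pads) lies 2 mm behind it; z points along the fingers, y is the line along which they close (so a half turn about z gives the same grasp; the last joint's range is limited). The gripper opens to 85 mm and grips with 20 to 120 N. Pads are 22 mm wide; open, the fingers measure 114 mm over their backs; the gripper's body (76 mm by 85 mm) begins 54 mm behind the grasp point. The pads swing forward as they close: fully open they stand 13 mm farther back than shut.
Start: joints at [-1.174, 0.308, 1.634, -0, 1.2, -0.07], TCP at [281.245, -558.152, 248.272] pointing down, gripper open.
Joint ranges: [-3.06, 3.06], [-0.79, 1.96], [0.05, 2.63], [-1.19, 4.34], [0.05, 2.64], [-2.94, 2.94]. Speed limits (rad/s): [2.79, 2.79, 3.14, 3.14, 3.14, 3.14].

## Interface

Orientations are given as a unit quaternion [w, x, y, z].
In Python, from workcell import ctrl gives the robot as it stands. The module is installed in compiled form; this text tells all that it offers. Calls block until the motion is done:
- ctrl.reach(position, orientation): joint-space move of the TCP to a pose.
- ctrl.servo_line(position, rotation=None, vel=150, threshold=None): straight line of the TCP; rotation=None keeps the orientation; vel is the mean speed in mm/s. With threshold (N) it stops when the force on the tool has changed by that much, and returns True; else False.
- ctrl.movej(angles): joint-space move.
- ctrl.set_gripper(opening, effort=None): finger opening in mm; effort is the grip in N (None keeps the last); returns when the fingers have stopped.
- ctrl.dwell(seconds).
- ctrl.solve_ik(position, orientation): joint angles nearest the present ones, or None.
- ctrl.sense(): the state.
- ctrl.camera(name): name is "scene" or "top"; returns the picture (400x640x3 uint8, red, green, blue); there is no depth.
- ctrl.get_calibration(name): a dict with "camera_matrix" (3x3 intrinsics, pixels), "k1" (the pictures are not rectified: a ray, as slopes to the right and down, at radius r is drawn at 1 + k1 r^2 times it, then the intrinsics apply), "rvec" (rotation vector, rad) and "tvec" (3), from world to camera coordinates, as OpenCV has them. Camera axes: x right, y down, z forward; pixel columns grow to the right and rows downward; lengths in mm; the calibration is good to about 2 mm. A picture is of the moment at which its call begins. get_calibration takes no time and is no camera call.
A pose or a line that the arm cannot do raises ctrl.Unreachable and nothing moves.
- ctrl.job_done(): hands the job in; it is judged then, once.
Trained networks look in the newest picture that a camera, given by its name, has taken for a name from the list of things; names that differ only in an ending like _2 or _b are one class to them, and where a whole thing is asked for, a point or a joint stands for the part that bears it (a point fixed in the world has none). Each returns a list of dicts, best first, with "confidence" (0 to 1); they miss things now and then, are a little off and sometimes report something else, mostly with a low value. They report only what shows in the picture. A call takes as long as a camera call. They do not tell look-alikes from the thing itself.
- ctrl.cut_out(camera, query): "mask" (400x640 bool, what is visible of it) and "pixel" ([column, row] in pixels, amid what is visible of it).
The state is a dict: "time_s": time; "joint_pos": joint angles; "joint_vel": joint speeds; "tau": joint torques, N m; "tool_pos": TCP position; "orientation": TCP orientation; "force": force on the tool from outside, world axes, zero at the start; "moment": the same for the moment, N m; "opening": finger opening in mm; "gripper_force": force on a finger pad.
Only numpy, scipy, OpenCV 4.12 (cv2) and the standard library are available. Lean on these libraries where they do the work, as an engineer would, in place of code of your own. Each camera call takes 0.05 s, during which the arm holds its last target. There are 200 camera calls.

## Working session

There is one attempt and no reset: what is moved stays moved. The work goes in short steps, each a Python script; the robot and the scene stay as the last script left them, time stands still between calls to the robot, and variables do not carry over. Pictures are saved under pics/ and viewed, at most 14 in all, crops included, and the job is handed in when it is done.

```bash
mkdir -p pics; python3 - <<'E'
from workcell import ctrl
import cv2
for n in ("scene","top"):
    im=ctrl.camera(n); cv2.imwrite(f"pics/{n}0.png",im[:,:,::-1])
    c=ctrl.get_calibration(n); print(n,c)
    for q in ("beetle","wasp","ladybird","butterfly","beetle_card","wasp_card","ladybird_card","butterfly_card","tray","rack"):
        print(q,[(round(d["confidence"],2),[round(float(v)) for v in d["pixel"]],int(d["mask"].sum())) for d in ctrl.cut_out(n,q)][:4])
print(ctrl.sense())
E
```

```text
scene {'camera_matrix': array([[507.59075884,   0.        , 318.92922613],
       [  0.        , 507.59075884, 205.44952453],
       [  0.        ,   0.        ,   1.        ]]), 'k1': -0.02121282876039144, 'rvec': array([ 1.92394788,  1.89881996, -0.54264306]), 'tvec': array([ -24.81779522, -456.56535373, 1401.28895319])}
beetle [(0.88, [444, 248], 444), (0.61, [439, 197], 433), (0.56, [485, 192], 413)]
wasp [(0.89, [418, 197], 403), (0.71, [395, 248], 407)]
ladybird []
butterfly [(0.64, [396, 202], 404)]
beetle_card [(0.48, [436, 179], 121)]
wasp_card [(0.67, [409, 179], 158)]
ladybird_card [(0.67, [369, 183], 97)]
butterfly_card [(0.6, [390, 183], 138), (0.54, [438, 194], 435)]
tray [(0.75, [407, 207], 2069)]
rack [(0.6, [214, 229], 3393)]
top {'camera_matrix': array([[402.08666793,   0.        , 318.25366682],
       [  0.        , 402.08666793, 198.54454812],
       [  0.        ,   0.        ,   1.        ]]), 'k1': 0.03216666561648824, 'rvec': array([ 2.11534461, -2.08460671,  0.16127824]), 'tvec': array([ 30.7859322 , 524.59572897, 842.7780544 ])}
beetle [(0.9, [213, 195], 34
[... 530 characters left out ...]
ime_s': 1.1, 'joint_pos': array([-1.17367446e+00,  3.08057192e-01,  1.63382297e+00,  7.20928293e-06,
        1.19972044e+00, -6.97271401e-02]), 'joint_vel': array([ 0.00189459, -0.0010191 ,  0.00012439,  0.00016091, -0.00049327,
        0.00031121]), 'tau': array([ 2.11240604e-04, -4.15304840e+01, -2.77083993e+01,  2.10515185e-05,
        8.32209316e-04,  5.86066960e-06]), 'tool_pos': array([ 281.25531689, -558.12960342,  248.28774342]), 'orientation': array([-4.47091766e-06,  9.72880280e-01,  2.31309233e-01,  2.66632797e-06]), 'force': array([-0.43917003,  0.03647376,  0.77753159]), 'moment': array([-0.00898178, -0.0299165 , -0.05757623]), 'gripper_force': 0.0, 'opening': 85.37985087962862}
```

```bash
python3 - <<'E'
import cv2,numpy as np
t=cv2.imread("pics/top0.png");s=cv2.imread("pics/scene0.png")
a=cv2.resize(t[120:270,150:350],(800,600),interpolation=3)
b=cv2.resize(s[150:290,340:520],(771,600),interpolation=3)
cv2.imwrite("pics/topc.png",a);cv2.imwrite("pics/scenec.png",b)
E
```

```text
(no output)
```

View pics/top0.png

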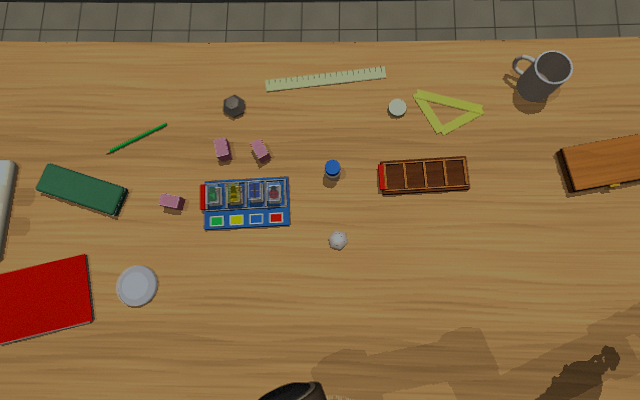

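View pics/topc.png

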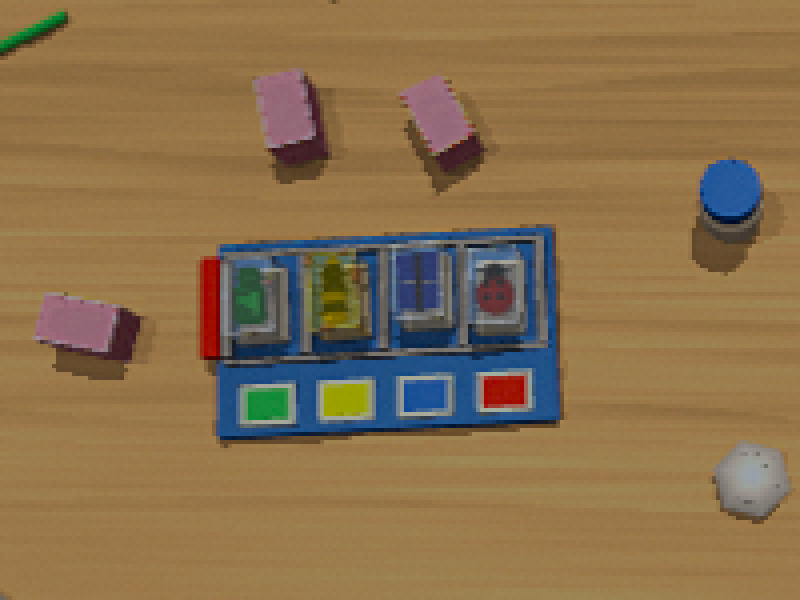

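View pics/scene0.png

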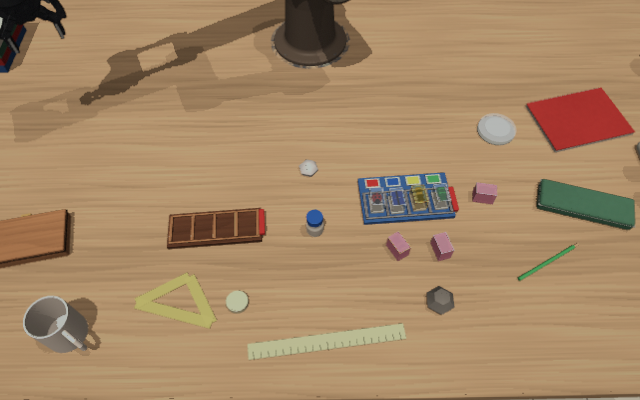

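View pics/scenec.png

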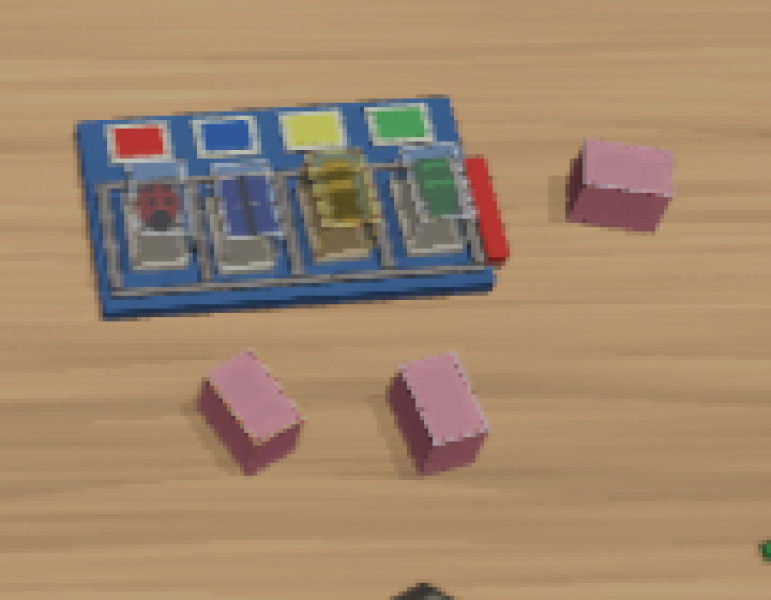

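The top view shows the tray at about (246,204) with its red end on the left, and the rack at (424,174), also red end left. Both red ends are +y.

**Which blocks are meant**
- In the tray, from the red end (top view): beetle (213,195), wasp (234,196), butterfly (256,191), ladybird (273,191). Each matches its card, green, yellow, blue and red.
- The opaque pink blocks at (224,147), (260,149) and (172,202) are look-alikes, and I leave them alone. The enlarged crops confirm this.

Next I fit the poses from both views.

```bash
cat > fit.py <<'E'
import cv2,numpy as np
from scipy.optimize import minimize,least_squares
from workcell import ctrl
CAL={n:ctrl.get_calibration(n) for n in ("scene","top")}
def proj(n,P):
    c=CAL[n]; return cv2.projectPoints(np.asarray(P,float).reshape(-1,1,3),c["rvec"],c["tvec"],c["camera_matrix"],np.array([c["k1"],0,0,0,0.]))[0][:,0]
def tf(p,Q):  # p = x,y,z,yaw
    c,s=np.cos(p[3]),np.sin(p[3]); return np.asarray(Q,float)@np.array([[c,-s,0],[s,c,0],[0,0,1]]).T+p[:3]
def box(x0,x1,y0,y1,z0,z1): return np.array([[x,y,z] for x in(x0,x1) for y in(y0,y1) for z in(z0,z1)])
S=4
def sil(n,p,boxes,off):
    m=np.zeros((240*S,240*S),np.uint8)
    for b in boxes:
        h=cv2.convexHull(np.float32((proj(n,tf(p,b))-off+.5)*S-.5))
        cv2.fillConvexPoly(m,np.round(h*16).astype(np.int32),255,shift=4)
    return cv2.resize(m,(240,240),interpolation=cv2.INTER_AREA)/255.
def fit(masks,boxes,p0,free):
    offs={n:np.array(np.where(m)).mean(1)[::-1].round()-120 for n,m in masks.items()}
    tgt={}
    for n,m in masks.items():
        M=np.float32([[1,0,-offs[n][0]],[0,1,-offs[n][1]]]); tgt[n]=cv2.warpAffine(m.astype(np.float32),M,(240,240))
    full=lambda q:[q[free.index(i)] if i in free else p0[i] for i in range(4)]
    def iou(p): return [np.minimum(a:=sil(n,p,boxes,offs[n]),tgt[n]).sum()/np.maximum(a,tgt[n]).sum() for n in masks]
    best=None
    for k in range(2):
        q=[p0[i] for i in free] if k==0 else best.x
        d=[.15 if i==3 else 12 for i in free]
        r=minimize(lambda q:-np.mean(iou(full(q))),q,method="Nelder-Mead",options=dict(initial_simplex=np.vstack([q]+[np.array(q)+np.eye(len(q))[i]*d[i] for i in range(len(q))]),xatol=.01,fatol=1e-5,maxiter=300))
        best=r
    return np.array(full(best.x)),iou(full(best.x))
def tri(px,z=None):  # px: {cam: pixel}
    f=lambda P:np.concatenate([(proj(n,P)[0]-px[n]) for n in px])
    r=least_squares(f,[500,0,15.]); return r.x,np.abs(r.fun).max()
def ray(n,px,z):
    return least_squares(lambda q:proj(n,[q[0],q[1],z])[0]-px,[500,0.]).x
E
cat > m.py <<'E'
from fit import *
im={n:ctrl.camera(n) for n in CAL}
def near(n,q,px,r=9):
    d=[d for d in ctrl.cut_out(n,q) if np.hypot(*(np.array(d["pixel"])-px))<r]
    return d[0]["mask"] if d else None
# card colours
hsv={n:cv2.cvtColor(im[n],cv2.COLOR_RGB2HSV).astype(int) for n in im}
def blob(n,hue,px,r=9,tol=10):
    H=hsv[n]; dh=np.abs((H[...,0]-hue+90)%180-90)
    m=(dh<tol)&(H[...,1]>120)&(H[...,2]>80)
    yy,xx=np.mgrid[:400,:640]; w=m&(np.hypot(xx-px[0],yy-px[1])<r); 
    return np.array([xx[w].mean(),yy[w].mean()]),w.sum()
cards={"beetle":(65,(217,221),(433,179)),"wasp":(29,(236,220),(413,181)),"ladybird":(0,(276,218),(372,183))}
for k,(h,a,b) in cards.items():
    (pa,na),(pb,nb)=blob("top",h,a,7),blob("scene",h,b,7); print(k,pa,na,pb,nb,*tri({"top":pa,"scene":pb}))
for k,a,b in (("traybar",(203,197),(454,199)),("rackbar",(381,177),(262,222))):
    (pa,na),(pb,nb)=blob("top",0,a,14),blob("scene",0,b,14); print(k,pa,na,pb,nb,*tri({"top":pa,"scene":pb}))
R={}
for n,px in (("top",(424,174)),("scene",(214,229))): R[n]=near(n,"rack",px)
c=ray("top",(424,174),10); print("rack0",c)
bx=[box(-40,40,-100,100,0,16),box(-32,32,100,110,0,22)]
R={n:m for n,m in R.items() if m is not None}; rk=None
print("rack",list(R),*fit(R,bx,[*c,0,0],[0,1,3]),*fit(R,bx,[*c,0,0],[0,1,2,3]))
for k,a,b in (("beetle",(213,195),(441,194)),("wasp",(233,196),(418,197)),("butterfly",(256,191),(396,202)),("ladybird",(273,191),(376,204))):
    M={}
    for n,px in (("top",a),("scene",b)):
        for q in (k,"beetle","wasp","ladybird","butterfly"):
            m=near(n,q,px,8)
            if m is not None: M[n]=m;break
    c=ray("top",a,35); print(k,list(M))
    for f in ([0,1,3],[0,1,2,3]): print("   ",*fit(M,[box(-22,22,-14,14,0,36)],[*c,12,0],f))
E
python3 - <<'E'
import runpy,numpy as np
np.set_printoptions(precision=3,suppress=True); runpy.run_path("m.py")
E
```

```text
beetle [216.608 220.689] 74 [433.  178.5] 60 [476.952 275.589  13.131] 0.2675316010732729
wasp [235.895 219.419] 86 [412.726 179.677] 62 [480.258 229.869  14.473] 0.01860524698889776
ladybird [275.513 217.372] 78 [371.87  182.652] 69 [486.279 137.993  13.591] 0.06674051467882691
traybar [201.992 196.298] 124 [453.318 198.538] 132 [533.408 312.361  17.268] 0.1305752485081939
rackbar [381.264 176.312] 144 [261.268 221.317] 164 [ 584.858 -104.854   18.161] 0.21683899377899252
rack0 [ 593.268 -205.145]
rack ['scene'] [ 592.83  -205.289    0.       0.096] [np.float64(0.8953840527413172)] [ 566.723 -218.07   -48.803    0.081] [np.float64(0.9625133750335848)]
beetle ['top', 'scene']
    [534.607 281.377  12.      0.084] [np.float64(0.9325772875563151), np.float64(0.9346480004890703)]
    [534.781 281.258  12.213   0.09 ] [np.float64(0.9311291057449365), np.float64(0.9345711219495171)]
wasp ['top', 'scene']
    [537.728 232.444  12.      0.057] [np.float64(0.9413416059510415), np.float64(0.9418923223956674)]
    [537.483 232.798  10.821   0.069] [np.float64(0.9398529860838459), np.float64(0.9459624665857731)]
butterfly ['top', 'scene']
    [544.264 184.266  12.      0.124] [np.float64(0.9258399296394021), np.float64(0.9294312493638913)]
    [544.061 184.277  11.647   0.12 ] [np.float64(0.928162134235123), np.float64(0.9292413090774431)]
ladybird ['top', 'scene']
    [540.583 141.396  12.      0.056] [np.float64(0.9483059395953243), np.float64(0.9225232198142416)]
    [540.757 141.514  10.895   0.053] [np.float64(0.9490148573057328), np.float64(0.9277154104096808)]
```

Blocks and cards agree with the text: bases are at z≈11–12, the card spacing is 138 mm and the tray yaw is about 0.068. The rack still needs both views, so I refit it and check with an overlay.

```bash
cat > r.py <<'E'
from fit import *
np.set_printoptions(precision=3,suppress=True)
bx=[box(-40,40,-100,100,0,16),box(-32,32,100,110,0,22)]
im={n:ctrl.camera(n) for n in CAL}; R={}; C={}
for n,px,w in (("top",(424,174),(370,478,148,204)),("scene",(214,229),(158,276,198,258))):
    d=[d for d in ctrl.cut_out(n,"rack") if np.hypot(*(np.array(d["pixel"])-px))<12]
    if d: R[n]=d[0]["mask"]
    H=cv2.cvtColor(im[n],cv2.COLOR_RGB2HSV); m=np.zeros((400,640),bool); x0,x1,y0,y1=w
    sub=H[y0:y1,x0:x1].astype(int); red=((sub[...,0]<6)|(sub[...,0]>174))&(sub[...,1]>150)
    tab=np.median(sub[np.r_[0:3,-3:0]].reshape(-1,3),0)
    m[y0:y1,x0:x1]=(sub[...,2]<tab[2]*.72)|red|((sub[...,1]>tab[1]*1.35))
    m=cv2.morphologyEx(m.astype(np.uint8),cv2.MORPH_CLOSE,np.ones((7,7)));m=cv2.morphologyEx(m,cv2.MORPH_OPEN,np.ones((5,5))); C[n]=m>0
    print(n,tab,C[n].sum(),R[n].sum() if n in R else None)
for M in (R,C):
    for f in ([0,1,3],[0,1,2,3]): print(list(M),*fit(M,bx,[593,-207,0,.08],f))
    for n in M: print(n,fit({n:M[n]},bx,[593,-207,0,.08],[0,1,3]))
p=fit(C,bx,[593,-207,0,.08],[0,1,3])[0]
outs=[]
for n,(x,y) in (("top",(365,140)),("scene",(155,190))):
    k=6; o=cv2.resize(im[n][y:y+75,x:x+125,::-1],None,fx=k,fy=k,interpolation=2)
    def pl(Q,c):
        u=proj(n,tf(p,Q))-[x,y]; cv2.polylines(o,[np.int32((u+.5)*k)],True,c,1)
    pl([[-40,-100,16],[40,-100,16],[40,100,16],[-40,100,16]],(0,255,0)); pl([[-40,-100,0],[40,-100,0],[40,100,0],[-40,100,0]],(255,255,0))
    for yy in(-69,-23,23,69): pl([[-30,yy-20,12],[30,yy-20,12],[30,yy+20,12],[-30,yy+20,12]],(255,255,255))
    outs.append(o[:300*2//2+0] if 0 else cv2.resize(o,(500,300)))
cv2.imwrite("pics/rack.png",np.vstack(outs))
E
python3 r.py
```

```text
top [ 17. 135. 151.] 3227 2969
scene [ 16. 101. 176.] 3392 3276
['top', 'scene'] [ 591.78  -204.379    0.       0.08 ] [np.float64(0.9151539340723135), np.float64(0.9028249321085832)]
['top', 'scene'] [ 591.698 -205.796   -5.583    0.074] [np.float64(0.9255771225584216), np.float64(0.9117782879675633)]
top (array([ 590.963, -203.787,    0.   ,    0.082]), [np.float64(0.9160659014624065)])
scene (array([ 592.597, -203.328,    0.   ,    0.083]), [np.float64(0.9041648942676015)])
['top', 'scene'] [ 590.457 -204.773    0.       0.076] [np.float64(0.9493518089820756), np.float64(0.9157042159148776)]
['top', 'scene'] [ 590.628 -205.637   -6.47     0.075] [np.float64(0.9638087960340115), np.float64(0.946346332323533)]
top (array([ 588.99 , -203.884,    0.   ,    0.077]), [np.float64(0.9619147914477657)])
scene (array([ 592.468, -204.483,    0.   ,    0.07 ]), [np.float64(0.9360414398306388)])
```

View pics/rack.png

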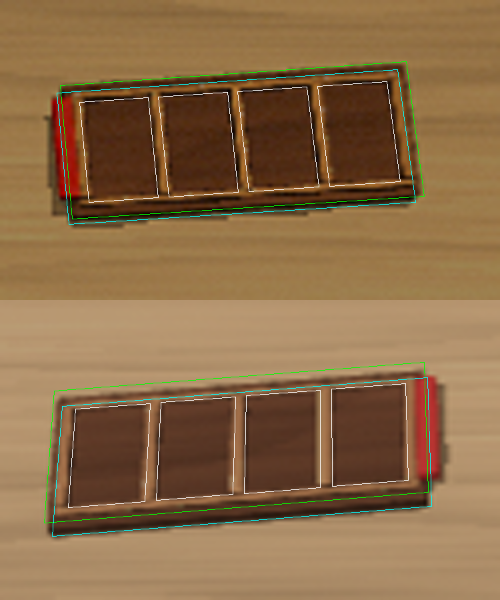

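The overlay fits the pockets within about 1 px in both views. The rack comes out at (590.6, -204.8) with yaw 0.076. I move the beetle first, gripping it across its 44 mm length so the fingers stay clear of the neighbouring blocks.

```bash
cat > pp.py <<'E'
from fit import *
from scipy.spatial.transform import Rotation as Ro
RACK=[590.6,-204.9,0,.076]; ZG=38; ZT=120
B={"beetle":(534.7,281.3,.085,-69),"wasp":(537.6,232.6,.065,-23),"butterfly":(544.2,184.3,.12,23),"ladybird":(540.7,141.4,.055,69)}
def quat(a):
    best=None
    for psi in (a,a+np.pi):
        c,s=np.cos(psi),np.sin(psi)
        q=Ro.from_matrix(np.array([[-s,c,0],[c,s,0],[0,0,-1]]).T).as_quat()
        q=[q[3],q[0],q[1],q[2]]; j=ctrl.solve_ik([550,0,ZT],q)
        if j is not None and (best is None or abs(j[5])<best[0]): best=(abs(j[5]),q)
    return best[1]
def st(t): s=ctrl.sense(); print(t,round(s["time_s"],2),s["tool_pos"].round(1),"open",round(s["opening"],1),"g",round(s["gripper_force"],1),"F",s["force"].round(1))
def run(k,t=None):
    x,y,a,py=B[k]; t=tf(RACK,[[0,py,0]])[0]
    q=quat(a); ctrl.reach([x,y,ZT],q); ctrl.set_gripper(66)
    print("touch",ctrl.servo_line([x,y,ZG],vel=120,threshold=12)); st("at block")
    ctrl.set_gripper(30,effort=30); st("gripped")
    ctrl.servo_line([x,y,ZT],vel=120); st("lifted")
    ctrl.reach([t[0],t[1],ZT],quat(RACK[3])); st("over")
    ctrl.servo_line([t[0],t[1],ZG+6],vel=150)
    print("touch",ctrl.servo_line([t[0],t[1],ZG-4],vel=20,threshold=3)); st("down")
    ctrl.set_gripper(62); ctrl.servo_line([t[0],t[1],ZT],vel=150); st("up")
E
python3 - <<'E'
from pp import *
run("beetle")
cv2.imwrite("pics/t1.png",cv2.resize(ctrl.camera("scene")[140:290,140:500,::-1],(800,333)))
E
```

```text
touch False
at block 6.17 [535.3 281.6  38.5] open 66.1 g 0.0 F [ 0.3 -0.1 -0.1]
gripped 6.49 [535.8 281.8  39.4] open 43.5 g 32.3 F [-0.   0.2  4.4]
lifted 7.33 [533.9 281.  119.2] open 43.4 g 31.9 F [-1.6 -0.1 -0.7]
over 9.33 [ 596.2 -272.4  119.9] open 43.5 g 31.9 F [-0.5 -0.3 -1.1]
touch True
down 10.38 [ 596.9 -274.3   39.3] open 43.3 g 32.5 F [0.2 0.3 4.4]
up 11.4 [ 595.3 -273.4  119.5] open 62.0 g 0.0 F [-0.3  0.1 -0.3]
```

View pics/t1.png

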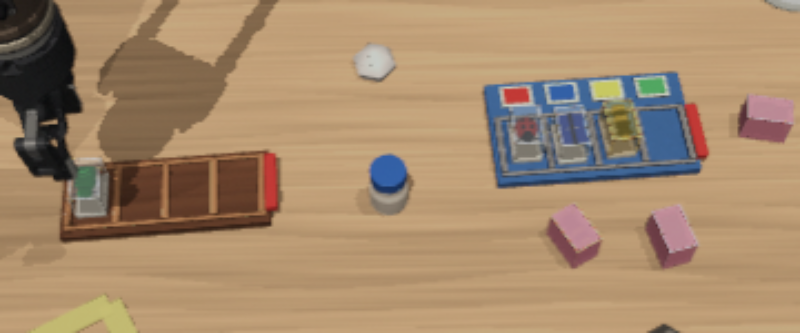

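In the crop, the beetle stands flat in the far rack pocket at about (88,190), and it touched down at the same height it was gripped. I do the other three the same way, then measure.

```bash
python3 - <<'E'
from pp import *
np.set_printoptions(precision=3,suppress=True)
for k in ("wasp","butterfly","ladybird"): print(k); run(k)
ctrl.reach([400,250,250],quat(0)); st("away")
im={n:ctrl.camera(n) for n in CAL}
for k,v in B.items():
    t=tf(RACK,[[0,v[3],12]])[0]; M={}
    for n in CAL:
        c=proj(n,t+[0,0,18])[0]
        for q in (k,"beetle","wasp","ladybird","butterfly"):
            d=[d for d in ctrl.cut_out(n,q) if np.hypot(*(np.array(d["pixel"])-c))<8 and d["mask"].sum()<800]
            if d: M[n]=d[0]["mask"];break
    p,i=fit(M,[box(-22,22,-14,14,0,36)],[*t,.076],[0,1,2,3]) if M else (None,None)
    if M:
        e=tf([0,0,0,-RACK[3]],[[p[0]-RACK[0],p[1]-RACK[1],0]])[0]; print(k,list(M),"rack frame",e[:2],"z",p[2],"yaw",p[3]-RACK[3],i)
a=cv2.resize(im["top"][135:215,360:490,::-1],(480,295),interpolation=3);b=cv2.resize(im["scene"][185:265,150:280,::-1],(480,295),interpolation=3)
cv2.imwrite("pics/t2.png",np.vstack([a,b]))
E
```

```text
wasp
touch False
at block 14.35 [538.2 232.8  38.5] open 66.0 g 0.0 F [0.1 0.3 0.2]
gripped 14.68 [538.8 233.   39.4] open 43.6 g 31.4 F [0.9 0.3 5.1]
lifted 15.51 [536.8 232.3 119.2] open 43.5 g 31.0 F [ 0.4 -0.9  0.1]
over 17.2 [ 592.5 -226.6  119.8] open 43.5 g 31.0 F [ 0.6 -0.  -1.3]
touch True
down 18.24 [ 593.5 -228.4   39.2] open 43.8 g 30.6 F [ 0.2 -1.   4.4]
up 19.26 [ 591.8 -227.6  119.5] open 61.9 g 0.0 F [-0.7  0.2  0.9]
butterfly
touch False
at block 21.84 [544.9 184.5  38.5] open 66.0 g 0.0 F [ 0.3 -0.3 -0.3]
gripped 22.17 [545.4 184.6  39.4] open 43.7 g 31.3 F [0.3 0.3 4.5]
lifted 23.0 [543.4 184.1 119.2] open 44.1 g 30.9 F [-0.2 -0.2 -0.5]
over 24.38 [ 588.8 -180.7  119.7] open 43.4 g 30.9 F [-0.9  0.5 -0.6]
touch True
down 25.43 [ 590.  -182.5   39.2] open 44.1 g 30.4 F [-0.4 -0.7  4.1]
up 26.44 [ 588.2 -181.7  119.5] open 62.1 g 0.0 F [-0.2 -0.5  0.2]
ladybird
touch False
at block 28.73 [541.4 141.5  38.5] open 66.1 g 0.0 F [-0.2  0.7 -0.3]
gripped 29.06 [541.9 141.6  39.3] open 43.2 g 32.3 F [0.9 0.7 4.6]
lifted 29.89 [539.8 141.3 119.3] open 43.1 g 31.9 F [ 0.4 -0
[... 244 characters left out ...]
 249.5 249.6] open 62.1 g 0.0 F [-0.2  0.6 -0.7]
beetle ['scene', 'top'] rack frame [ -0.055 -69.321] z 10.319536179896884 yaw 0.028799040060445133 [np.float64(0.9145711362718043), np.float64(0.9295332047176754)]
wasp ['scene', 'top'] rack frame [ -0.309 -22.839] z 10.9157321792573 yaw 0.01901330492027828 [np.float64(0.9656972008128117), np.float64(0.9125869371960467)]
butterfly ['scene', 'top'] rack frame [-0.1   23.095] z 10.632225058231416 yaw 0.05208927971652662 [np.float64(0.8694886196804229), np.float64(0.9154369004556271)]
ladybird ['scene', 'top'] rack frame [ 0.75  68.103] z 12.734936136144993 yaw -0.030722091710800356 [np.float64(0.9217838007033566), np.float64(0.8851398277618299)]
```

View pics/t2.png

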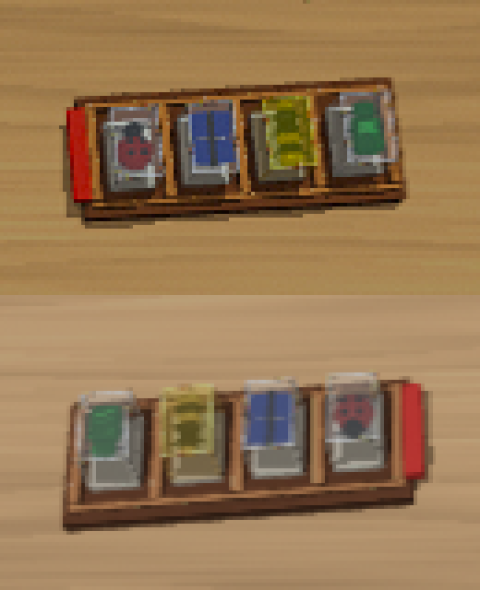

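From the red end the rack holds ladybird, butterfly, wasp, beetle. All four are upright, within about 1 mm of their pocket centres, and 0.05 rad or less off in yaw. I hand it in.

```bash
python3 -c "
from workcell import ctrl
print(ctrl.job_done())"
```

```text
the job is handed in; nothing more can be done
None
```

The job is handed in: all four blocks stand upright and centred in the rack in reverse order (ladybird, butterfly, wasp, beetle from the red end), after about 35 s of the 102 s allowed; the hand-in call returned no verdict.

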